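# Square a board carrier into the fixture corner and hold it there

## Task

Take the carrier with the green circuit board by its black bridge and slide it across the mat into the corner made by the aluminium fence and the orange stop block, its long side flush along the fence and its end touching the stop; loose screws lie on the board, so keep the carrier flat on the mat all the way and leave everything else on the mat where it is. Then press it diagonally, back into the fence and down onto the mat together, with at least 5 N each way, so that a colleague can drive the screws. Finish while still holding it pressed like that: do not let go.

Things in the scene. Friction and masses are not known exactly. Their poses are not given: they have to be found in the camera images.
- green_carrier: Loose carrier to be squared and held, 0.26 to 0.40 kg: light grey deck 80 mm (its x) by 120 mm (its y, the long side), 10 mm thick, green circuit board on top (chips up to 14 mm above the underside) and a black bridge handle over the middle. Origin: centre of the underside, 3 mm up when it lies on the mat; z up. Turned half round it serves equally.
- green_bar (a point): Centre of the bar of the green carrier's black bridge, 36 mm above the carrier's origin. The bar is 16 mm wide (carrier's x), 70 mm long (y), 16 mm high (28 to 44 mm above the underside), with a post 12 mm long under each end. To be gripped from above across its 16 mm. Same axes as the carrier.
- blue_carrier: The same carrier with a blue board, not wanted: leave it. Same size, origin and axes.
- fence: Polished aluminium fence bar (friction about 0.2) fixed on the mat, 20 mm (its x) by 220 mm (its y), 20 mm high. Origin: centre of its underside. Working face: the long one towards its -x (the robot's side), 10 mm from the origin; the carrier pressed flush has its origin at x = -50 mm in the fence's frame. Its place and yaw vary.
- stop: Orange stop block fixed against the fence's working face, 40 mm (its x) by 24 mm (its y), 20 mm high, same yaw as the fence. Origin: centre of its underside. Working face: towards its +y, 12 mm from the origin; the carrier touching it has its origin at y = +72 mm in the stop's frame. Its place along the fence differs.
- mat: Dark slate-grey, smooth hard bench mat fixed on the table, 500 mm (x) by 960 mm (y), 3 mm thick: its top is 3 mm above z = 0, and all the things here stand on it. Origin: centre of its underside. Rigid to the touch; the carrier slides on it with friction about 0.3, and this drag takes part of a sideways push.
- dish: Small round steel screw dish, 72 mm across, 18 mm high, loose, to be left alone. Origin: centre of its underside.
- jar: Amber jar with white cap, 48 mm across, 50 mm high, loose, to be left alone. Origin: centre of its underside.
- driver: Red-handled screwdriver lying on the mat near the robot, 150 mm long along its x, loose, to be left alone. Origin: on its underside, about its middle.
- battery: Flat silver battery pack, 60 by 100 by 8 mm, loose, to be left alone. Origin: centre of its underside.
- meter: Yellow multimeter lying on its back, 150 by 78 by 36 mm (45 mm over the dial), loose, to be left alone. Origin: centre of its underside.
Mind the look-alikes: they are no part of the job. Of the things that look like the fence, take the one that is farthest to the robot's left at the start. Leave any pink look-alike of the green_carrier alone.

How it is judged:
At the end, for the whole second after the job is handed in: Green carrier flat on the mat (within 3 mm), long side within 2.5 mm of flush on the fence and parallel within 0.035 rad, end within 3.5 mm of the stop, at rest, fingers on it (over 3 N), pressing on the fence with over 4.5 N and on the mat with over 7 N (weight included) (x of green_carrier in the frame of fence between -0.0525 and -0.0475 m and y of green_carrier in the frame of stop between 0.069 and 0.0755 m and angle between the y axis of green_carrier and the y axis of fence, either way round below 0.035 rad and height (world z) of green_carrier below 0.006 m and contact force between green_carrier and fence above 4.5 N and contact force between green_carrier and mat above 7 N and contact force between the fingers and green_carrier above 3 N and linear speed of green_carrier below 0.01 m/s); the arm keeps its last pose, push and grip.
It fails at once if the green carrier is lifted more than 8 mm off the mat or tipped by more than 0.15 rad (height (world z) of green_carrier above 0.011 m or angle between green_carrier's own z axis and vertical above 0.15 rad).
It fails at once if another loose thing on the mat is shoved more than 20 mm (distance of any of blue_carrier, dish, jar, driver, battery, meter from where it was at the start of the episode above 0.02 m).
It also fails if it takes over 42 s, if anything falls off the work surface, if the arm or the gripper's body presses on something with over 40 N, if the wrist force passes 120 N, or if a joint passes its speed limit or range.

## Robot

A 6-joint arm with a two-finger parallel gripper is mounted at the origin on the work surface. World frame = base frame: x ahead of the robot, y to its left, z up, the work surface at z = 0. Lengths are in m, angles in rad, forces in N, time in s.
With the tool pointing down it reaches from about 0.35 to 0.975 m from the base axis. Payload 17.4 kg.
Tool frame: the origin (TCP) lies at the very end of the fingers, on their centre line; the grasp point (between the pads) lies 19 mm behind it; y points along the fingers, z is the direction in which the jaws open and shut, and the axes are right-handed (so a half turn about y gives the same grasp; the last joint's range is limited). The gripper opens to 85 mm and grips with 20 to 120 N. Pads are 22 mm wide; open, the fingers measure 114 mm over their backs; the gripper's body (76 mm by 85 mm) begins 54 mm behind the grasp point. The pads swing forward as they close: fully open they stand 13 mm farther back than shut.
Start: joints at [-1.264, 0.116, 1.442, -0, 1.584, -0.038], TCP at [0.228, -0.635, 0.231] pointing down, gripper open.
Joint ranges: [-2.83, 2.83], [-0.83, 2.19], [0.07, 2.5], [-1.14, 4.28], [0.01, 3], [-2.97, 2.97]. Speed limits (rad/s): [1.89, 1.89, 2.22, 3.14, 3.14, 3.14].

## Interface

Orientations are given as a unit quaternion [x, y, z, w].
In Python, from station import bot, vision gives the robot as it stands.
- The arm moves only by the tool drive_tool, never from a script. Its argument "moves" is text: rows parted by semicolons, each of 6 numbers parted by spaces: the shift along the world's x, y, z in m, then the turn, a rotation vector about the world's x, y, z in rad. A call has 1 to 20 rows; each row is the pose to reach, as a shift and turn from the pose commanded when the call began; what a row does not reach only later rows make up. A row lasts 1/12 s, in which the tool goes at most 41.7 mm and 7.16 degrees, less where a joint would pass 70% of its speed; a pose out of reach is approached as far as the arm can. A call with a gripper value outside its range is refused whole. "hand" is the gripper's target within -1 to 1 (shut at 1, half-way at 0, fully open at -1), set as the call begins (left out, the last holds). The fingers move at their own pace and stop on an object; "squeeze" is the grip in N (left out, the last holds). Time passes only in rows, so rows that repeat a pose let the fingers close. It gives the time, the measured TCP pose, the force and the opening at its end, in the units of the state.
- bot.get_state(): the state, without advancing time (a new reading comes with each control period).
- vision.read_camera(name): name is "side" or "top" or "wrist"; returns a dict with "img" (480x640x3 uint8, red, green, blue), "depth" (480x640 float32, m along the optical axis (not along the pixel's ray), 0 where there is no reading), "fx", "fy", "cx", "cy" (pixels), "R" (3x3) and "t" (3): a world point X has camera coordinates R X + t. Camera axes: x right, y down, z forward; pixel columns grow to the right and rows downward; lengths in m; the calibration is good to about 2 mm. A picture is of the moment at which its call begins.
- bot.close_job(): hands the job in, once; it reports no verdict.
The state is a dict: "time": time; "joint_pos": joint angles; "qd": joint speeds; "joint_torque": joint torques, N m; "position": TCP position; "orientation": TCP orientation; "contact_force": force on the tool from outside, world axes, zero at the start; "moment": the same for the moment, N m; "finger_gap": finger opening in m.
Only numpy, scipy, OpenCV 4.12 (cv2) and the standard library are available. Lean on these libraries where they do the work, as an engineer would, in place of code of your own. Each camera call takes 0.05 s, during which the arm holds its last target. There are 200 camera calls.

## Working session

There is one attempt and no reset: what is moved stays moved. The work goes in short steps, Python scripts to look and compute and a tool call to move; the robot and the scene stay as the last step left them, time stands still between calls to the robot, and variables do not carry over. Pictures are saved under pics/ and viewed, about 8 in all and at most 12, crops included, and the job is handed in when it is done.

Besides the shell and the picture viewer there is one more tool, called after "Call:" as name(argument=value, ...) on one line, values as JSON. drive_tool: Moves the arm, as the interface text tells. Its arguments: {"type":"object","properties":{"moves":{"type":"string"},"hand":{"type":"number"},"squeeze":{"type":"number"}},"required":["moves"]}

```bash
ls; mkdir -p pics
python3 - <<'E'
from station import bot, vision
import cv2,pickle
for n in("top","side"):
    c=vision.read_camera(n); pickle.dump(c,open(f"{n}0.pkl","wb"))
    cv2.imwrite(f"pics/{n}0.png",c["img"][...,::-1]); print(n,c["fx"],c["cx"],c["cy"],c["R"].round(3),c["t"].round(3))
print(bot.get_state())
E
```

```text
pics
top 597.4465303005004 317.35418663673477 240.71596375873023 [[-0.015 -1.     0.002]
 [-0.976  0.014 -0.217]
 [ 0.217 -0.005 -0.976]] [0.043 0.489 1.352]
side 566.6540098599045 316.7964482101591 233.92224195089247 [[-0.905  0.426  0.014]
 [ 0.254  0.565 -0.785]
 [-0.342 -0.707 -0.619]] [ 0.425 -0.093  1.642]
{'time': 0.1, 'joint_pos': array([-1.26380393e+00,  1.16455325e-01,  1.44222439e+00,  3.55551661e-05,
        1.58398590e+00, -3.78303651e-02]), 'qd': array([ 3.27016399e-05, -1.77115248e-03, -2.42491734e-03,  3.58885469e-04,
        2.44021261e-04,  2.98496183e-04]), 'joint_torque': array([ 1.68371589e-03, -7.33670712e+01, -6.33786964e+01,  1.09213947e-04,
        5.40220644e-03,  4.16746343e-05]), 'position': array([ 0.22809951, -0.63510671,  0.23060822]), 'orientation': array([-0.12134874,  0.69700065, -0.69624544,  0.12127186]), 'contact_force': array([-0.71084647, -0.3509724 , -0.33978187]), 'moment': array([ 0.03842267, -0.00556042, -0.01086556]), 'finger_gap': 0.08605063126725582}
```

View pics/top0.png

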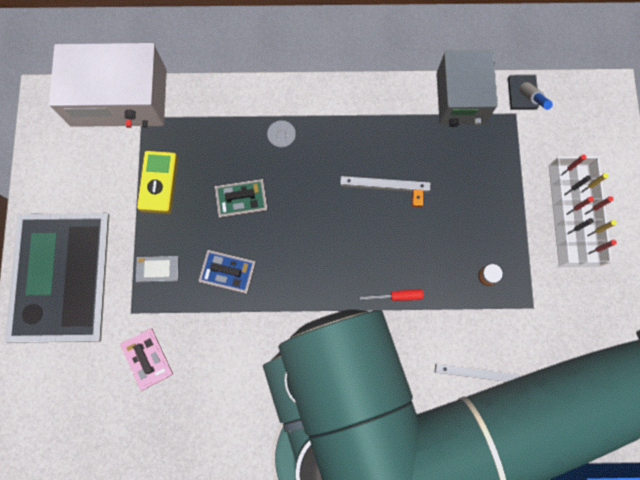

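View pics/side0.png

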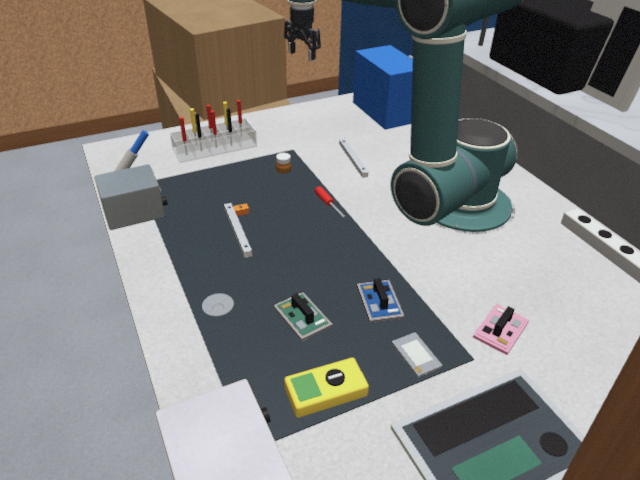

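The fence candidates in the top view are the bar at (385,184), on the mat with the orange stop at (418,198), and the bar at (475,372), off the mat. Left is +y, which is image left, so the bar at (385,184) is the one meant. The carriers are green (241,197), blue (227,271) and pink (146,359), so I want the green one. Next I'll measure these and make one enlarged crop.

```bash
cat > h.py <<'E'
import numpy as np,cv2
def ray(c,uv,z):
    uv=np.atleast_2d(np.asarray(uv,float)); d=np.c_[(uv[:,0]-c["cx"])/c["fx"],(uv[:,1]-c["cy"])/c["fy"],np.ones(len(uv))]@c["R"]
    o=-c["R"].T@c["t"]; return o+d*((z-o[2])/d[:,2])[:,None]
def big(m):
    cs,_=cv2.findContours(m.astype(np.uint8),cv2.RETR_EXTERNAL,cv2.CHAIN_APPROX_NONE); return max(cs,key=cv2.contourArea).reshape(-1,2)
def rect(c,m,z):
    # min-area rectangle on plane z: centre, long-axis yaw, sizes (mm plane units)
    P=ray(c,big(m),z)[:,:2]; (cx,cy),(w,h),a=cv2.minAreaRect((P*1000).astype(np.float32))
    a=np.radians(a)+(np.pi/2 if h>w else 0); 
    a=(a-np.pi/2+np.pi/2)%np.pi # direction of long axis
    return np.round([cx,cy],1),round(a-np.pi/2,4),np.round([w,h],1)
def win(shape,x0,x1,y0,y1):
    m=np.zeros(shape,bool); m[y0:y1,x0:x1]=1; return m
E
python3 - <<'E'
import pickle;from h import *
c=pickle.load(open("top0.pkl","rb"));im=c["img"].astype(int);hsv=cv2.cvtColor(c["img"],cv2.COLOR_RGB2HSV)
S=im.shape[:2]
bright=im.min(2)>110
print("fence",rect(c,bright&win(S,330,440,170,194),.023))
print("stop",rect(c,(hsv[...,0]<20)&(hsv[...,1]>120)&(hsv[...,2]>120)&win(S,405,430,185,212),.023))
nm=(hsv[...,2]>75)
m=(nm)&win(S,205,275,170,225); m=cv2.morphologyEx(m.astype(np.uint8),cv2.MORPH_CLOSE,np.ones((5,5)))
print("green",rect(c,m,.013))
bar=(im.max(2)<45)&win(S,222,260,183,208); print("bar",rect(c,bar,.045))
print("dark vals",im[240,300],im[195,240],im[192,240])
for n,u in dict(dish=(281,133),blue=(227,271),meter=(156,182),bat=(157,268)).items(): print(n,ray(c,u,.01)[0].round(3))
print(ray(c,(240,193),.044))
a=cv2.resize(c["img"][160:310,190:440],None,fx=3.2,fy=3.2,interpolation=cv2.INTER_CUBIC);cv2.imwrite("pics/crop1.png",a[...,::-1])
E
```

```text
fence (array([ 638.6, -132.6]), np.float64(-0.0887), array([222. ,  23.7]))
stop (array([ 600.5, -210.8]), np.float64(1.416), array([25.8, 40.7]))
green (array([611.7, 226.2]), np.float64(-0.0138), array([173.4, 138.4]))
bar (array([599.6, 221. ]), np.float64(0.166), array([ 8.2, 65.4]))
dark vals [77 80 87] [55 53 50] [57 52 52]
dish [0.779 0.123 0.01 ]
blue [0.427 0.253 0.01 ]
meter [0.653 0.433 0.01 ]
bat [0.437 0.421 0.01 ]
[[0.61163367 0.22033061 0.044     ]]
```

View pics/crop1.png

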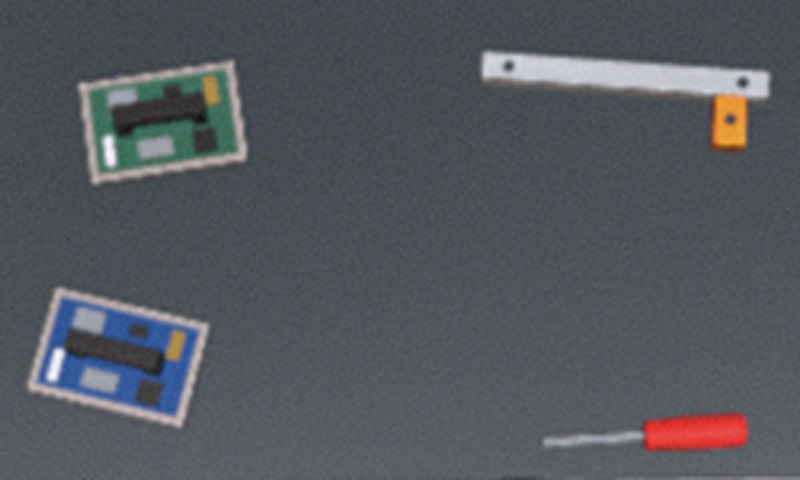

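The crop confirms it: green carrier on the left, its black bridge at about (160,113) in the crop, and the fence with the orange stop on the right.

Run:
```python
import pickle;from h import *;from scipy.spatial.transform import Rotation as Ro
from station import bot
c=pickle.load(open("top0.pkl","rb"));im=c["img"].astype(int);S=im.shape[:2];hsv=cv2.cvtColor(c["img"],cv2.COLOR_RGB2HSV)
for t in(100,115,130):
    print("deck",t,rect(c,(im.min(2)>t)&win(S,205,275,170,225),.013))
g=(hsv[...,0]>60)&(hsv[...,0]<90)&(hsv[...,1]>70)&win(S,205,275,170,225);print("board",rect(c,g,.014))
R=Ro.from_quat(bot.get_state()["orientation"]).as_matrix();print(R.round(3))
w=Ro.from_rotvec
for psi in(.13,):
    print("turn to jaw yaw",psi, "now",np.arctan2(R[1,2],R[0,2]))
```

```text
deck 100 (array([609.7, 223. ]), np.float64(0.1412), array([ 83.2, 122.9]))
deck 115 (array([608.9, 223.4]), np.float64(0.1466), array([ 81.3, 121. ]))
deck 130 (array([609.9, 222.8]), np.float64(0.1423), array([ 78.9, 119.1]))
board (array([609.4, 223.1]), np.float64(0.1415), array([ 63.9, 104. ]))
[[-0.941 -0.     0.338]
 [-0.338  0.001 -0.941]
 [-0.    -1.    -0.001]]
turn to jaw yaw 0.13 now -1.225973073282931
```

Call:
drive_tool(moves="0.15 0.34 0 0 0 0.6;0.15 0.34 0 0 0 0.6;0.15 0.34 0 0 0 0.6;0.15 0.34 0 0 0 0.6;0.15 0.34 0 0 0 0.6;0.15 0.34 0 0 0 0.6;0.15 0.34 0 0 0 0.6;0.15 0.34 0 0 0 0.6;0.381 0.858 0 0 0 1.368;0.381 0.858 0 0 0 1.368;0.381 0.858 0 0 0 1.368;0.381 0.858 0 0 0 1.368;0.381 0.858 0 0 0 1.368;0.381 0.858 0 0 0 1.368;0.381 0.858 0 0 0 1.368;0.381 0.858 0 0 0 1.368;0.381 0.858 0 0 0 1.368;0.381 0.858 0 0 0 1.368;0.381 0.858 0 0 0 1.368;0.381 0.858 0 0 0 1.368", hand=-1, squeeze=60)

```text
time: 1.77
position: [0.5665, 0.1287, 0.2311]
orientation: [0.534, -0.463, 0.463, -0.534]
contact_force: [0.7, -0.8, 0.5]
finger_gap: 0.0854
```

Call:
drive_tool(moves="0 0 -0.03 0 0 0;0 0 -0.06 0 0 0;0 0 -0.06 0 0 0;0 0 -0.06 0 0 0;0 0 -0.06 0 0 0")

```text
time: 2.18
position: [0.5666, 0.1261, 0.173]
orientation: [-0.534, 0.463, -0.464, 0.534]
contact_force: [0.6, -0.3, 0.6]
finger_gap: 0.0854
```

Run:
```python
from station import bot, vision
import cv2,pickle;from h import *;from scipy.spatial.transform import Rotation as Ro
c=vision.read_camera("wrist");pickle.dump(c,open("w1.pkl","wb"));cv2.imwrite("pics/w1.png",c["img"][...,::-1])
s=bot.get_state();R=Ro.from_quat(s["orientation"]).as_matrix();print(s["position"],np.arctan2(R[1,2],R[0,2]),R[:,1],s["contact_force"])
print(-c["R"].T@c["t"])
```

```text
[0.56683041 0.12607106 0.17354543] 0.14129878520196804 [ 2.35213436e-03  4.10256983e-04 -9.99997150e-01] [-0.46735934 -0.36395858  1.42723002]
[0.55465675 0.21049979 0.31645561]
```

View pics/w1.png

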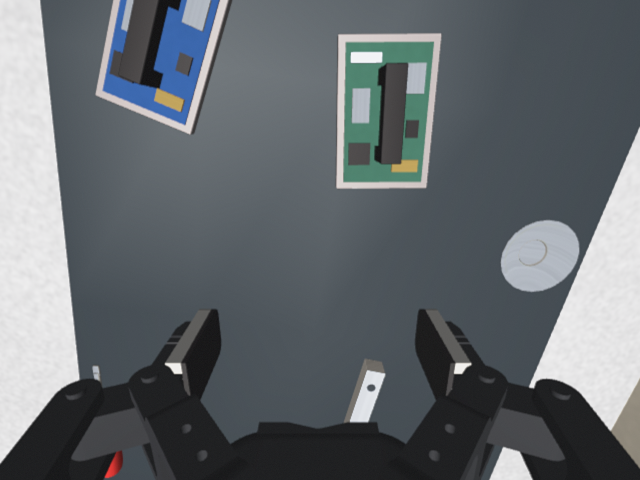

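The wrist view shows the green carrier at (388,110), aligned with the jaws, and the fence end at (370,370). I'll measure both from here.

Run:
```python
import pickle;from h import *
c=pickle.load(open("w1.pkl","rb"));im=c["img"].astype(int);S=im.shape[:2]
m=cv2.morphologyEx(((im.min(2)>150)&win(S,325,450,25,195)).astype(np.uint8),cv2.MORPH_CLOSE,np.ones((5,5)))
print("deck",rect(c,m,.013))
hsv=cv2.cvtColor(c["img"],cv2.COLOR_RGB2HSV)
g=(hsv[...,0]>60)&(hsv[...,0]<90)&(hsv[...,1]>70)&win(S,325,450,25,195);print("board",rect(c,g,.0145))
# bar top: brightest-of-dark: corners seen approx
print("bartop", ray(c,[(396,64),(393,164),(408,63),(403,164)],.047).round(4))
```

```text
deck (array([609.4, 221.6]), np.float64(0.1461), array([ 79.4, 119.9]))
board (array([609.6, 221.6]), np.float64(0.1457), array([ 67.2, 107.1]))
bartop [[0.6041 0.2551 0.047 ]
 [0.6166 0.1871 0.047 ]
 [0.6123 0.2569 0.047 ]
 [0.6242 0.1882 0.047 ]]
```

Call:
drive_tool(moves="0.0215 0.048 -0.01 0 0 0;0.043 0.096 -0.02 0 0 0;0.043 0.096 -0.04 0 0 0;0.043 0.096 -0.06 0 0 0;0.043 0.096 -0.08 0 0 0;0.043 0.096 -0.10 0 0 0;0.043 0.096 -0.115 0 0 0;0.043 0.096 -0.115 0 0 0;0.043 0.096 -0.115 0 0 0")

```text
time: 2.98
position: [0.6096, 0.2221, 0.0572]
orientation: [-0.534, 0.463, -0.463, 0.534]
contact_force: [-0.5, 0.3, 0.9]
finger_gap: 0.0857
```

Run:
```python
from station import bot, vision
import cv2,pickle
c=vision.read_camera("wrist");cv2.imwrite("pics/w2.png",c["img"][...,::-1]);pickle.dump(c,open("w2.pkl","wb"))
print(bot.get_state()["position"])
```

```text
[0.60997512 0.2222962  0.0580678 ]
```

View pics/w2.png

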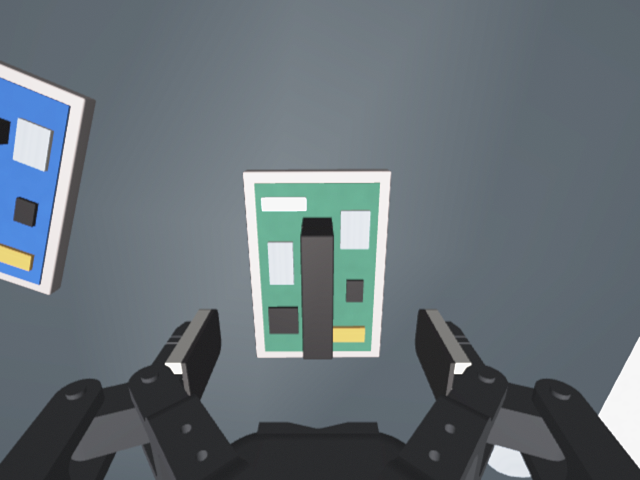

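The bar sits at columns 302–333 with the jaws centred on 319, so it's aligned. Now I'll descend and grip.

Call:
drive_tool(moves="0 0 -0.012 0 0 0;0 0 -0.024 0 0 0;0 0 -0.036 0 0 0;0 0 -0.036 0 0 0;0 0 -0.036 0 0 0")

```text
time: 3.45
position: [0.6086, 0.2222, 0.0191]
orientation: [0.535, -0.464, 0.463, -0.534]
contact_force: [-0.4, 0.4, -0.3]
finger_gap: 0.0859
```

Call:
drive_tool(moves="0 0 0 0 0 0;0 0 0 0 0 0;0 0 0 0 0 0;0 0 0 0 0 0;0 0 0 0 0 0;0 0 0 0 0 0;0 0 0 0 0 0;0 0 0 0 0 0;0 0 0 0 0 0;0 0 0 0 0 0;0 0 0 0 0 0;0 0 0 0 0 0", hand=1, squeeze=60)

```text
time: 4.45
position: [0.6094, 0.2225, 0.0207]
orientation: [-0.534, 0.463, -0.463, 0.534]
contact_force: [-1.2, -0.3, 5.4]
finger_gap: 0.0148
```

Call:
drive_tool(moves="-0.001 -0.006 0 0 0 -0.01;-0.003 -0.018 0 0 0 -0.03;-0.005 -0.030 0 0 0 -0.05;-0.008 -0.044 0 0 0 -0.075;-0.010 -0.058 0 0 0 -0.10;-0.0125 -0.072 0 0 0 -0.125;-0.015 -0.086 0 0 0 -0.15;-0.0175 -0.10 0 0 0 -0.175;-0.020 -0.114 0 0 0 -0.20;-0.0225 -0.128 0 0 0 -0.22;-0.024 -0.138 0 0 0 -0.232;-0.0245 -0.1425 0 0 0 -0.232;-0.0245 -0.1425 0 0 0 -0.232;-0.0245 -0.1425 0 0 0 -0.232")

```text
time: 5.62
position: [0.5847, 0.0785, 0.0207]
orientation: [0.477, -0.522, 0.523, -0.476]
contact_force: [-0.7, -3.9, 6.7]
finger_gap: 0.0153
```

Run:
```python
from station import bot, vision
import pickle;from h import *
from scipy.spatial.transform import Rotation as Ro
s=bot.get_state();R=Ro.from_quat(s["orientation"]).as_matrix();print(s["position"],np.arctan2(R[1,2],R[0,2]),s["contact_force"],s["moment"])
for n in("wrist","side","top"):
    c=vision.read_camera(n);cv2.imwrite(f"pics/{n}3.png",c["img"][...,::-1]);pickle.dump(c,open(f"{n}3.pkl","wb"))
# refine fence from initial top image: min-area rect of top face vs threshold; both lines
c=pickle.load(open("top0.pkl","rb"));im=c["img"].astype(int);S=im.shape[:2]
for t in(110,130,150,170):
    print(t,rect(c,(im.min(2)>t)&win(S,330,440,170,194),.023))
```

```text
[0.58467814 0.07853763 0.02067926] -0.09159557715002499 [-0.74395668 -3.85137702  6.7414578 ] [-0.61402176  0.13778988  0.05679004]
110 (array([ 638.6, -132.6]), np.float64(-0.0887), array([222. ,  23.7]))
130 (array([ 638.5, -132.7]), np.float64(-0.0898), array([221. ,  22.1]))
150 (array([ 638.7, -132.6]), np.float64(-0.0885), array([217.2,  21.3]))
170 (array([ 639.1, -132.7]), np.float64(-0.0876), array([217. ,  18.7]))
```

View pics/top3.png

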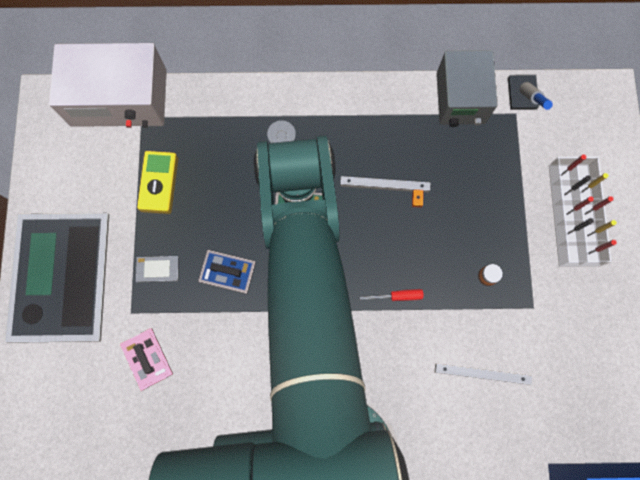

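The carrier is in the hand and the fence pose holds steady, with its centre at (0.6387, -0.1326) and yaw -0.0885. Next I'll slide to just clear of the corner.

Call:
drive_tool(moves="0 -0.006 0 0 0 0;-0.001 -0.018 0 0 0 0;-0.0015 -0.032 0 0 0 0;-0.002 -0.047 0 0 0 0;-0.003 -0.062 0 0 0 0;-0.0035 -0.077 0 0 0 0;-0.004 -0.092 0 0 0 0;-0.005 -0.107 0 0 0 0;-0.0055 -0.122 0 0 0 0;-0.006 -0.137 0 0 0 0;-0.007 -0.152 0 0 0 0;-0.0075 -0.165 0 0 0 0;-0.008 -0.175 0 0 0 0;-0.008 -0.178 0 0 0 0;-0.008 -0.178 0 0 0 0;-0.008 -0.178 0 0 0 0")

```text
time: 7.1
position: [0.5765, -0.0994, 0.0207]
orientation: [0.477, -0.522, 0.523, -0.476]
contact_force: [-0.3, -2.9, 5.7]
finger_gap: 0.0149
```

```bash
cat > look.py <<'E'
import sys,pickle;from station import bot, vision
from h import *
from scipy.spatial.transform import Rotation as Ro
s=bot.get_state();R=Ro.from_quat(s["orientation"]).as_matrix();print(s["time"],s["position"].round(4),np.arctan2(R[1,2],R[0,2]).round(4),s["contact_force"].round(1),s["moment"].round(2))
k=sys.argv[1]
for n in("wrist","side"):
    c=vision.read_camera(n);cv2.imwrite(f"pics/{n}{k}.png",c["img"][...,::-1]);pickle.dump(c,open(f"{n}{k}.pkl","wb"))
a=cv2.imread(f"pics/side{k}.png")[150:330,170:390]
cv2.imwrite(f"pics/both{k}.png",np.hstack([cv2.resize(cv2.imread(f"pics/wrist{k}.png"),(400,300)),cv2.resize(a,(400,300))]))
E
python3 look.py 4
```

```text
7.1 [ 0.5765 -0.0994  0.0207] -0.0914 [-0.3 -2.9  5.7] [-0.51  0.09 -0.04]
```

View pics/wrist4.png

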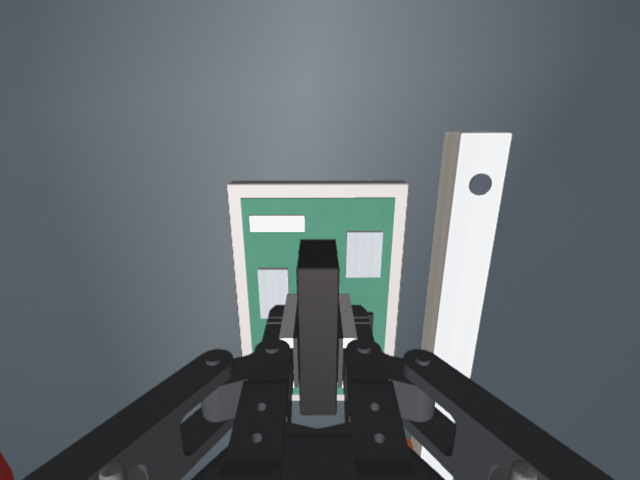

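The wrist view shows the deck at columns 228–407 with the fence's face edge at about (460,133). I'll measure the remaining gap and the relative yaw from their edges.

```bash
cat > gap.py <<'E'
import sys,pickle;from h import *
c=pickle.load(open(f"wrist{sys.argv[1]}.pkl","rb"));im=c["img"].astype(int)
def edge(rows,f):
    P=[]
    for r in rows:
        u=f(im[r].min(1))
        if u is not None:P.append((u,r))
    return np.array(P,float)
def line(P,z):
    W=ray(c,P,z)[:,:2];vx,vy,x,y=cv2.fitLine((W*1000).astype(np.float32),cv2.DIST_HUBER,0,.01,.01).ravel()
    return np.array([x,y]),np.arctan2(-vx*np.sign(vy),vy*np.sign(vy))
last=lambda a,lo,hi,t:(lambda w:lo+w[-1]+.5 if len(w) else None)(np.flatnonzero(a[lo:hi]>t))
first=lambda a,lo,hi,t:(lambda w:lo+w[0]-.5 if len(w) else None)(np.flatnonzero(a[lo:hi]>t))
dl=line(edge(range(190,330,3),lambda a:first(a,205,260,150)),.013)
ft=float(sys.argv[2]) if len(sys.argv)>2 else 200
fl=line(edge(range(145,330,3),lambda a:first(a,415,480,ft)),.023)
n=np.array([np.cos(fl[1]),np.sin(fl[1])])
print("deck left",dl,"fence edge",fl,"deck yaw-fence yaw",dl[1]-fl[1],"gap mm",n@(fl[0]-dl[0])-80)
# deck +y end edge -> deck centre
E=[]
for u in range(245,395,5):
    w=np.flatnonzero(im[150:215,u].min(1)>150)
    if len(w):E.append((u,150+w[0]-.5))
el=line(np.array(E),.013) if 0 else ray(c,np.array(E),.013)[:,:2]*1000
ey=np.array([-n[1],n[0]]);print("deck +y end along ey",np.median(el@ey),"x-ey",fl[0]@ey)
F=np.array([638.7,-132.6]);ST=np.array([600.5,-210.8])
print("stop face along ey (top cam)",ST@ey+12,"-> gap to stop",np.median(el@ey)-120-(ST@ey+12),"topcam fence face n.",n@F-10,"wrist",n@fl[0])
E
python3 gap.py 4
```

```text
deck left (array([538.8356 , -73.44575], dtype=float32), np.float32(-0.08986803)) fence edge (array([635.53107, -72.78843], dtype=float32), np.float32(-0.0856442)) deck yaw-fence yaw -0.004223831 gap mm 16.284859
deck +y end along ey 9.289420657033755 x-ey -18.158607
stop face along ey (top cam) -146.66087892726065 -> gap to stop 35.95029958429441 topcam fence face n. 637.7015744164587 wrist 639.42804
```

Call:
drive_tool(moves="0.001 -0.004 0 0 0 0;0.0025 -0.010 0 0 0 0.002;0.004 -0.016 0 0 0 0.004;0.0055 -0.022 0 0 0 0.004;0.0067 -0.028 0 0 0 0.004;0.0074 -0.0308 0 0 0 0.004;0.0074 -0.0308 0 0 0 0.004;0.0074 -0.0308 0 0 0 0.004")

```text
time: 7.87
position: [0.5841, -0.1299, 0.0207]
orientation: [0.478, -0.521, 0.522, -0.478]
contact_force: [0.4, -2.5, 4.3]
finger_gap: 0.0151
```

Call:
drive_tool(moves="-0.0001 -0.001 0 0 0 0;-0.0002 -0.002 0 0 0 0;-0.00026 -0.003 0 0 0 0;-0.00026 -0.003 0 0 0 0;-0.00026 -0.003 0 0 0 0")

```text
time: 8.28
position: [0.5837, -0.1322, 0.0207]
orientation: [0.478, -0.521, 0.521, -0.478]
contact_force: [0.7, 1.6, 6.0]
finger_gap: 0.015
```

```bash
python3 look.py 5; python3 gap.py 5
```

```text
8.2833 [ 0.5837 -0.1322  0.0207] -0.087 [0.7 1.6 6. ] [ 0.35 -0.05  0.  ]
deck left (array([ 545.9704 , -106.50863], dtype=float32), np.float32(-0.085352264)) fence edge (array([633.22034 , -99.950386], dtype=float32), np.float32(-0.08753903)) deck yaw-fence yaw 0.0021867678 gap mm 6.342476
deck +y end along ey -21.73916723811233 x-ey -44.206936
stop face along ey (top cam) -145.49274349659683 -> gap to stop 3.7535762584845145 topcam fence face n. 637.8471964925528 wrist 639.53406
```

View pics/both5.png

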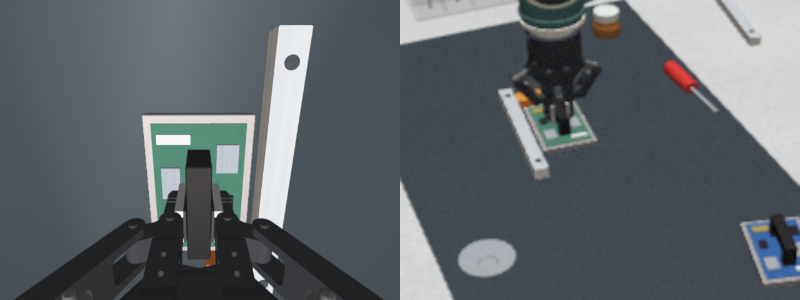

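The carrier sits about 4 mm short of the stop and 4–6 mm off the fence, and it's parallel. I'll creep to the stop.

Call:
drive_tool(moves="-0.0001 -0.001 0 0 0 0;-0.0002 -0.002 0 0 0 0;-0.0002 -0.002 0 0 0 0;-0.0002 -0.002 0 0 0 0")

```text
time: 8.72
position: [0.5835, -0.1342, 0.0207]
orientation: [0.478, -0.521, 0.521, -0.478]
contact_force: [0.3, 3.2, 5.8]
finger_gap: 0.0148
```

Call:
drive_tool(moves="-0.0001 -0.001 0 0 0 0;-0.0001 -0.0015 0 0 0 0;-0.0001 -0.0015 0 0 0 0;-0.0001 -0.0015 0 0 0 0")

```text
time: 9.05
position: [0.5834, -0.1357, 0.0207]
orientation: [0.478, -0.521, 0.521, -0.478]
contact_force: [-0.1, 3.2, 6.8]
finger_gap: 0.0149
```

Call:
drive_tool(moves="-0.0001 -0.0005 0 0 0 0;-0.0001 -0.001 0 0 0 0;-0.0001 -0.001 0 0 0 0;-0.0001 -0.001 0 0 0 0")

```text
time: 9.38
position: [0.5833, -0.1366, 0.0207]
orientation: [0.478, -0.521, 0.521, -0.478]
contact_force: [0.3, 3.5, 6.4]
finger_gap: 0.015
```

Call:
drive_tool(moves="-0.0001 -0.0005 0 0 0 0;-0.0001 -0.001 0 0 0 0;-0.0001 -0.001 0 0 0 0;-0.0001 -0.001 0 0 0 0")

```text
time: 9.72
position: [0.5832, -0.1376, 0.0207]
orientation: [0.478, -0.521, 0.521, -0.478]
contact_force: [0.2, 3.8, 6.3]
finger_gap: 0.0149
```

Call:
drive_tool(moves="-0.0001 -0.0005 0 0 0 0;-0.0001 -0.001 0 0 0 0;-0.0001 -0.001 0 0 0 0;-0.0001 -0.001 0 0 0 0")

```text
time: 10.05
position: [0.5831, -0.1383, 0.0207]
orientation: [-0.477, 0.521, -0.521, 0.478]
contact_force: [-0.2, 6.2, 6.5]
finger_gap: 0.0149
```

Call:
drive_tool(moves="-0.0001 -0.0005 0 0 0 0;-0.0001 -0.001 0 0 0 0;-0.0001 -0.001 0 0 0 0;-0.0001 -0.001 0 0 0 0")

```text
time: 10.38
position: [0.5831, -0.1384, 0.0207]
orientation: [-0.477, 0.522, -0.521, 0.479]
contact_force: [-0.5, 13.9, 8.1]
finger_gap: 0.0152
```

```bash
python3 look.py 6; python3 gap.py 6
```

```text
10.3833 [ 0.5831 -0.1384  0.0207] -0.0866 [-0.5 13.9  8.1] [ 2.12 -0.02  0.03]
deck left (array([ 545.27466, -112.67299], dtype=float32), np.float32(-0.08350439)) fence edge (array([ 632.695  , -106.11308], dtype=float32), np.float32(-0.08782549)) deck yaw-fence yaw 0.0043210983 gap mm 6.5080338
deck +y end along ey -27.760115664655657 x-ey -50.208767
stop face along ey (top cam) -145.31610931903126 -> gap to stop -2.4440063456243877 topcam fence face n. 637.8690456777812 wrist 639.56396
```

The stop is reached: the y force rises to 14 N while y stays at -0.1384. I'll ease off 0.6 mm and creep into the fence.

Call:
drive_tool(moves="0.001 0.0005 0 0 0 0;0.002 0.0004 0 0 0 0;0.003 0.0003 0 0 0 0;0.003 0.0003 0 0 0 0;0.003 0.0003 0 0 0 0")

```text
time: 10.9
position: [0.5852, -0.1385, 0.0207]
orientation: [-0.478, 0.522, -0.52, 0.478]
contact_force: [-10.6, 11.3, 14.9]
finger_gap: 0.0151
```

Call:
drive_tool(moves="0.0005 0 0 0 0 0;0.001 -0.0001 0 0 0 0;0.001 -0.0001 0 0 0 0;0.001 -0.0001 0 0 0 0")

```text
time: 11.23
position: [0.5861, -0.1385, 0.0206]
orientation: [-0.478, 0.522, -0.52, 0.478]
contact_force: [-11.8, 11.3, 14.8]
finger_gap: 0.0151
```

Call:
drive_tool(moves="0.0005 0 0 0 0 0;0.001 -0.0001 0 0 0 0;0.001 -0.0001 0 0 0 0;0.001 -0.0001 0 0 0 0")

```text
time: 11.57
position: [0.587, -0.1386, 0.0207]
orientation: [-0.478, 0.522, -0.52, 0.478]
contact_force: [-10.9, 12.1, 14.8]
finger_gap: 0.0149
```

Call:
drive_tool(moves="0.0005 0 0 0 0 0;0.001 0 0 0 0 0;0.001 0 0 0 0 0;0.001 0 0 0 0 0")

```text
time: 11.9
position: [0.5881, -0.1387, 0.0207]
orientation: [-0.478, 0.522, -0.52, 0.478]
contact_force: [-11.4, 10.7, 14.1]
finger_gap: 0.015
```

Call:
drive_tool(moves="0.0005 0 0 0 0 0;0.001 0 0 0 0 0;0.001 0 0 0 0 0;0.001 0 0 0 0 0")

```text
time: 12.23
position: [0.5891, -0.1388, 0.0207]
orientation: [-0.478, 0.522, -0.52, 0.478]
contact_force: [-10.8, 10.6, 14.1]
finger_gap: 0.0148
```

```bash
python3 look.py 7; python3 gap.py 7
```

```text
12.2333 [ 0.5891 -0.1388  0.0207] -0.0868 [-10.8  10.6  14.1] [ 1.48  1.56 -0.1 ]
deck left (array([ 550.8731 , -118.87572], dtype=float32), np.float32(-0.08800944)) fence edge (array([ 634.30115, -110.75009], dtype=float32), np.float32(-0.004503445)) deck yaw-fence yaw -0.083505996 gap mm 3.390602
deck +y end along ey -77.39508392577825 x-ey -107.89244
stop face along ey (top cam) -196.09355465224945 -> gap to stop -1.3015292735287858 topcam fence face n. 629.2906829259359 wrist 634.7935
```

View pics/wrist7.png

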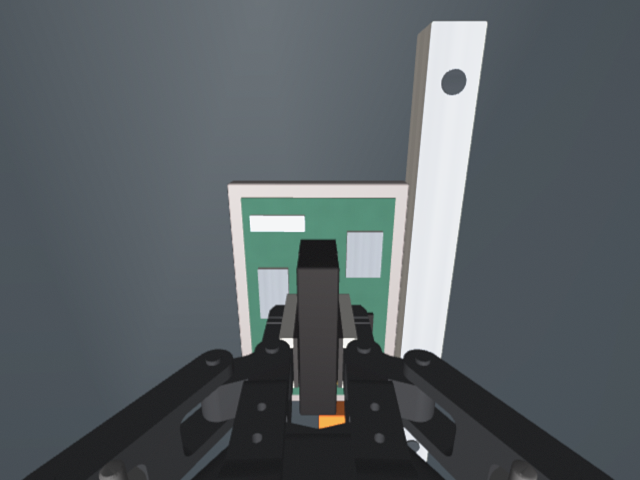

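The deck edge at (408,185) is now almost on the fence face, so I'll keep creeping.

Call:
drive_tool(moves="0.0005 0 0 0 0 0;0.001 -0.0001 0 0 0 0;0.001 -0.0001 0 0 0 0;0.001 -0.0001 0 0 0 0")

```text
time: 12.67
position: [0.5894, -0.1389, 0.0206]
orientation: [-0.478, 0.523, -0.52, 0.477]
contact_force: [-17.9, 10.0, 19.7]
finger_gap: 0.0148
```

Call:
drive_tool(moves="0.0005 0 0 0 0 0;0.0005 0 0 0 0 0;0.0005 0 0 0 0 0;0.0005 0 0 0 0 0")

```text
time: 13.0
position: [0.5895, -0.1389, 0.0207]
orientation: [-0.479, 0.523, -0.52, 0.477]
contact_force: [-23.8, 10.7, 21.5]
finger_gap: 0.0151
```

Call:
drive_tool(moves="0.0003 0 0 0 0 0;0.0003 0 0 0 0 0;0.0003 0 0 0 0 0;0.0003 0 0 0 0 0;0.0003 0 0 0 0 0;0.0003 0 0 0 0 0")

```text
time: 13.5
position: [0.5895, -0.1389, 0.0207]
orientation: [-0.479, 0.523, -0.519, 0.477]
contact_force: [-25.4, 11.5, 24.5]
finger_gap: 0.0154
```

```bash
python3 look.py 8
python3 - <<'E'
import pickle;from h import *
c=pickle.load(open("wrist8.pkl","rb"));im=c["img"].astype(int)
def yaw(rows,lo,hi,t,z):
    P=[]
    for r in rows:
        w=np.flatnonzero(im[r,lo:hi].min(1)>t)
        if len(w):P.append((lo+w[0]-.5,r))
    W=ray(c,P,z)[:,:2]*1000
    vx,vy,x,y=cv2.fitLine(W.astype(np.float32),cv2.DIST_HUBER,0,.01,.01).ravel();return np.array([x,y]),-np.arctan(vx/vy)
d=yaw(range(190,330,3),205,260,150,.013);f=yaw(range(35,165,3),415,450,200,.023)
n=np.array([np.cos(f[1]),np.sin(f[1])]);print("deck",d,"fence",f,"dyaw",d[1]-f[1],"gap",n@(f[0]-d[0])-80)
# deck tilt from depth on the board/rim: fit plane over green pixels
hsv=cv2.cvtColor(c["img"],cv2.COLOR_RGB2HSV);m=(hsv[...,0]>60)&(hsv[...,0]<90)&(hsv[...,1]>70)&(c["depth"]>0)
v,u=np.nonzero(m);z=c["depth"][m];X=np.c_[(u-c["cx"])/c["fx"]*z,(v-c["cy"])/c["fy"]*z,z];W=(X-c["t"])@c["R"]
A=np.c_[W[:,:2]-W[:,:2].mean(0),np.ones(len(W))];print("board plane slope x,y, z",np.linalg.lstsq(A,W[:,2],rcond=None)[0])
E
```

```text
13.5 [ 0.5895 -0.1389  0.0207] -0.0868 [-25.4  11.5  24.5] [ 1.73  4.05 -0.09]
deck (array([ 551.74243, -112.13979], dtype=float32), np.float32(-0.085964635)) fence (array([637.5125  , -50.547134], dtype=float32), np.float32(-0.08679768)) dyaw 0.00083304197 gap 0.107803345
board plane slope x,y, z [-0.00694966 -0.00941947  0.01574639]
```

View pics/both8.png

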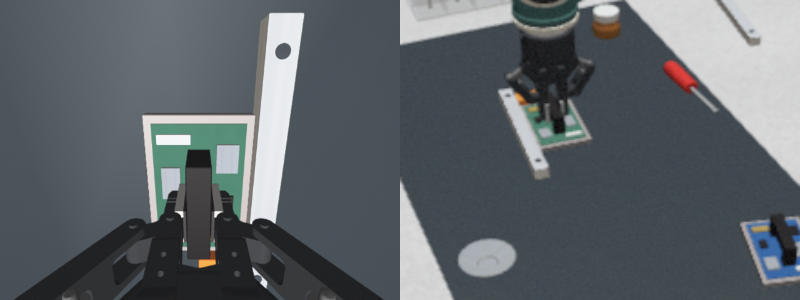

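The carrier is flush on the fence (gap about 0.1 mm, yaw difference 0.001 rad), lying flat and against the stop. It's pressed with about 25 N back and 24 N down, so I'm handing in.

```bash
python3 -c "
from station import bot
print(bot.close_job());s=bot.get_state();print(s['time'],s['position'],s['contact_force'],s['finger_gap'])"
```

```text
the job is handed in; nothing more can be done
None
the job is handed in; nothing more can be done
```

I gripped the green carrier by its bridge and slid it along the mat to the stop, then into the fence. I handed the job in at about 13.5 s, still gripping and pressing.

**Last checks before hand-in:**
- **Fence:** the gap is about 0.1 mm and the carrier is parallel to within 0.001 rad.
- **Stop:** I judged this contact by force. The push back from the stop side rose from about 4 N to 14 N while the carrier stopped moving, and was still about 11 N at the end. The camera estimate disagreed by 1 to 2.5 mm, putting the carrier's end inside the stop. I put that down to the coarse top-view fix on the stop.
- **Flatness:** the board's slope is about 0.01 rad or less in both directions, so it is lying flat.
- **Pressing force:** the wrist read about 25 N back towards the fence and 24 N down. Mat and stop friction take part of the 25 N, and I did not measure the force on the fence by itself.
- **Other things on the mat:** no picture showed anything else moved, but I did not measure this at the end. The meter, battery and jar weren't rechecked in the last views.

The hand-in gave no verdict, and no state could be read after it.

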